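Fit the sprung spindle back into the counter's paper-roll holder

TASK

The paper-roll holder on the shop counter has lost its spindle: pick the spindle up from the two wooden battens and fit it back level between the holder's cheeks, spring plunger in the cup of the tall cheek and fixed pin in the cup of the low cheek. Press the plunger against the tall cheek to compress the spring, without ramming it against its stop or forcing the spindle on the holder (gently: under 35 N), slide it down the cheek until you feel it drop into its cup, then ease back so that the spring pushes both ends home, and let go. Leave the other things on the counter where they are.

Things in the scene. Friction and masses are not known exactly. Their poses are not given: they have to be found in the camera images.
- holder: Paper-roll holder, fixed: dark steel base 90 x 320 x 15 mm, with an 85 mm high post at each end (outer ends 294 mm apart). Between the posts a grey cradle is clamped: two upright cheeks, 60 mm wide, 22 mm thick, face each other, joined by a low bar. Origin: underside centre of the base; z up, y from the low to the tall cheek. Each cheek's inner face has a blind round cup, 16 mm wide, 12 mm deep, 2 mm chamfer.
- cup_tall (a point): Nominal centre of the mouth of the tall cheek's cup, in its inner face, 95 mm above the table. The cradle's height is set by hand: both cups really lie together anywhere from 12 mm lower to 12 mm higher, which is not measured; sideways and along y this point is true. The tall face reaches 70 mm above its cup. Axes as the holder's: y points into the cup, z up.
- cup_low (a point): Nominal centre of the mouth of the low cheek's cup, 200 mm from cup_tall. The real cup is at the same height as the real tall cup, on one line along y with it; the low cheek is also clamped in a slot, so its inner face lies up to 3 mm nearer or farther along y (not measured). Its top edge is 16 mm above the real cup's centre. Axes as the holder's.
- spindle_mid (a point): Centre of the loose spindle's barrel, an aluminium square bar 30 x 164 x 30 mm (spindle 0.18 to 0.34 kg). Local y runs along the bar to its sprung end, z up as it lies. At the start it lies across two fixed wooden battens 25 mm high, 70 mm wide, 22 mm thick, about 60 mm either side of its middle, with free air below the middle; this point is then 40 mm above the table.
- pin_tip (a point): End of the spindle's fixed steel pin, 12 mm in diameter with a bevelled tip, which stands 22 mm out of the bar's -y end (104 mm from spindle_mid).
- plunger_tip (a point): End of the spindle's sprung steel plunger, 12 mm in diameter with a bevelled tip, which stands 44 mm out of the bar's +y end when relaxed (126 mm from spindle_mid); it moves with the plunger.
- plunger (a joint): How far the plunger is pushed into the bar: 0 relaxed, 0.038 m at its hard stop. Spring: 2 N at first, plus 0.2 N per mm (9.6 N at the stop), and damped. Sitting in both cups it reads 3 to 9 mm, depending on the low cheek. With the plunger's tip against the tall cheek's face the pin clears the low cheek at 27 to 33 mm; with the tip at the bottom of the tall cheek's cup, 12 mm less.
- tin: Bystander: food tin, 66 mm across, 90 mm high; origin at its underside.
- jar: Bystander: amber jar, 72 mm across, 120 mm high; origin at its underside.
- carton: Bystander: cardboard carton 60 x 110 x 70 mm; origin at its underside.
- dish: Bystander: white coin dish, 100 mm across, 22 mm high; origin at its underside.
- weight: Bystander: brass scale weight, 40 mm across, 35 mm high; origin at its underside.
- stapler: Bystander: dark stapler, 32 x 130 x 40 mm; origin at its underside.
- mug: Bystander: blue mug, 80 mm across, 90 mm high; origin at its underside.
There are look-alikes about, which are no part of the job. Of the things shaped like the part that bears spindle_mid, the aluminium one is meant.

How it is judged:
By the outcome, as a careful person would: the job done as asked, in the order asked, and still so for the second after the job is handed in, with the robot touching nothing.
It also fails if it takes over 64 s, if anything falls off the work surface, if the arm or the gripper's body presses on something with over 40 N, if the wrist force passes 120 N, or if a joint passes its speed limit or range.

ROBOT

A 7-joint arm with a two-finger parallel gripper is mounted at the origin on the work surface. World frame = base frame: x ahead of the robot, y to its left, z up, the work surface at z = 0. Lengths are in mm, angles in rad, forces in N, time in s.
With the tool pointing down it reaches from about 425 to 975 mm from the base axis. Payload 16.7 kg.
Tool frame: the origin (TCP) lies at the very end of the fingers, on their centre line; the grasp point (between the pads) lies 19 mm behind it; z points along the fingers, y is the line along which they close (so a half turn about z gives the same grasp; the last joint's range is limited). The gripper opens to 85 mm and grips with 20 to 120 N. Pads are 22 mm wide; open, the fingers measure 114 mm over their backs; the gripper's body (76 mm by 85 mm) begins 54 mm behind the grasp point. The pads swing forward as they close: fully open they stand 13 mm farther back than shut.
Start: joints at [0.978, 0.426, 0.074, 1.606, -0.034, 1.111, -0.067], TCP at [289.793, -609.587, 231.302] pointing down, gripper open.
Joint ranges: [-2.85, 2.85], [-0.5, 2.14], [-1.23, 1.37], [0.21, 2.46], [-1.02, 4.16], [0.16, 2.05], [-2.73, 2.73]. Speed limits (rad/s): [1.89, 1.89, 2.39, 2.39, 3.01, 3.01, 3.01].

INTERFACE

Orientations are given as a 3x3 rotation matrix whose columns are the frame's x, y, z axes.
In Python, from bench import status, imaging, r gives the robot as it stands. The module is installed in compiled form; this text tells all that it offers.
- The arm moves only by the shell command python3 -m pendant 'ROWS' [OPENING]. ROWS is JSON, one flat list of numbers, 6 for each row, row after row: the shift along the tool's x, y, z in cm, then the turn, a rotation vector about the tool's x, y, z in degrees. A call has 1 to 12 rows; each row shifts and turns the commanded pose from where the row before left it, along the tool's axes as they then stand; what a row does not reach is not made up. A row lasts 1/12 s, in which the tool goes at most 41.7 mm and 7.16 degrees, less where a joint would pass 70% of its speed; a pose out of reach is approached as far as the arm can. A call with a gripper value outside its range is refused whole. OPENING is the closure, from 0 (fully open) to 1 (shut), set as the call begins (- or left out, the last holds). The fingers move at their own pace and stop on an object; the grip force is fixed at half the most. Time passes only in rows, so rows that do not move let the fingers close. It gives the time, the measured TCP pose, the force, the opening and the grip force at its end, in the units of the state.
- status.sense(): the state, without advancing time (a new reading comes with each control period).
- imaging.snapshot(name): name is "scene" or "top"; returns a dict with "img" (420x560x3 uint8, red, green, blue), "fx", "fy", "cx", "cy" (pixels), "distortion" ([k1, k2, p1, p2, k3] as OpenCV has them; the pictures are not rectified), "eye" and "attitude" of the camera in the world. Camera axes: x right, y up, looking along -z (the intrinsics and any distortion apply to the point x, -y, -z); pixel columns grow to the right and rows downward; lengths in mm; the calibration is good to about 2 mm. A picture is of the moment at which its call begins. There is no depth.
- r.sign_off(): hands the job in; it is judged then, once.
The state is a dict: "t": time; "qpos": joint angles; "dq": joint speeds; "joint_torque": joint torques, N m; "tcp_pos": TCP position; "tcp_rot": TCP orientation; "force": force on the tool from outside, world axes, zero at the start; "moment": the same for the moment, N m; "gripper_width": finger opening in mm; "grasp_force": force on a finger pad.
Only numpy, scipy, OpenCV 4.12 (cv2) and the standard library are available. Lean on these libraries where they do the work, as an engineer would, in place of code of your own. Each camera call takes 0.05 s, during which the arm holds its last target. There are 200 camera calls.

## Working session

There is one attempt and no reset: what is moved stays moved. The work goes in short steps, Python scripts to look and compute and a shell command to move; the robot and the scene stay as the last step left them, time stands still between calls to the robot, and variables do not carry over. Pictures are saved under pics/ and viewed, at most 10 in all, crops included, and the job is handed in when it is done.

```bash
mkdir -p pics; python3 - <<'E'
from bench import status, imaging, r
import cv2,pickle,numpy as np
d={n:imaging.snapshot(n) for n in("scene","top")}
pickle.dump(d,open('s0.pkl','wb'))
for n in d:
    cv2.imwrite(f'pics/{n}0.png',d[n]["img"][:,:,::-1])
    print({k:np.round(v,3).tolist() for k,v in d[n].items() if k!="img"})
s=status.sense();print({k:np.round(v,3).tolist() for k,v in s.items()})
E
```

```text
{'fx': 421.97, 'fy': 421.97, 'cx': 285.002, 'cy': 211.217, 'distortion': [-0.044, 0.0, 0.0, 0.0, 0.0], 'eye': [1140.994, -102.26, 875.565], 'attitude': [[0.142, -0.763, 0.631], [0.99, 0.117, -0.081], [-0.012, 0.636, 0.772]]}
{'fx': 502.775, 'fy': 502.775, 'cx': 275.664, 'cy': 215.18, 'distortion': [-0.162, 0.0, 0.0, 0.0, 0.0], 'eye': [273.542, -20.794, 1619.513], 'attitude': [[0.025, 0.99, -0.141], [-1.0, 0.026, 0.003], [0.006, 0.141, 0.99]]}
{'t': 0.1, 'qpos': [0.978, 0.427, 0.074, 1.607, -0.034, 1.111, -0.067], 'dq': [-0.002, -0.001, 0.001, -0.002, -0.002, -0.001, -0.001], 'joint_torque': [0.008, -95.155, 3.771, -46.441, 0.02, 0.006, 0.0], 'tcp_pos': [289.633, -609.296, 230.693], 'tcp_rot': [[0.903, 0.429, -0.001], [0.429, -0.903, 0.001], [-0.0, -0.001, -1.0]], 'force': [-0.265, 0.002, 0.76], 'moment': [0.014, -0.033, 0.044], 'grasp_force': 0.0, 'gripper_width': 85.153}
```

View pics/scene0.png

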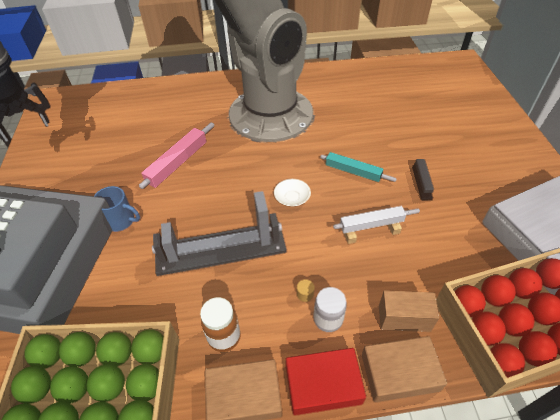

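View pics/top0.png

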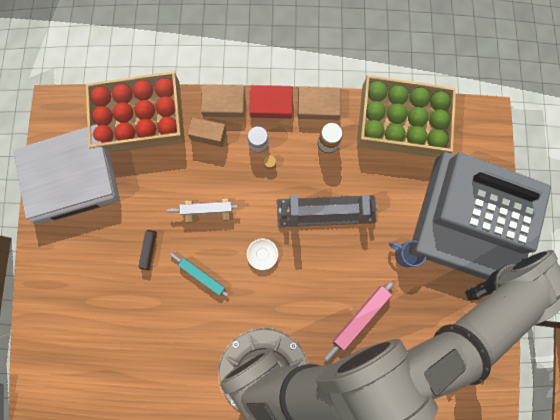

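The scene picture shows three spindle-shaped things: pink (175,157), teal (353,167) and bare aluminium on two battens (373,220), which is at (205,209) in the top view. The aluminium one fits the description. The holder is at scene (220,240), with its tall cheek on the right at (262,220). Next is an enlarged crop to confirm the spindle and see which end is sprung.

```bash
cat > h.py <<'E'
import cv2,numpy as np
def ray(c,uv):
    K=np.array([[c["fx"],0,c["cx"]],[0,c["fy"],c["cy"]],[0,0,1]])
    p=cv2.undistortPoints(np.array(uv,float).reshape(-1,1,2),K,np.array(c["distortion"])).reshape(-1,2)
    d=np.c_[p[:,0],-p[:,1],-np.ones(len(p))]@np.array(c["attitude"]).T
    return np.array(c["eye"]),d
def onz(c,uv,z):
    e,d=ray(c,uv); return e+d*((z-e[2])/d[:,2])[:,None]
def tri(c1,u1,c2,u2):
    out=[]
    for a,b in zip(u1,u2):
        e1,d1=ray(c1,[a]);e2,d2=ray(c2,[b]);d1=d1[0];d2=d2[0]
        s=np.linalg.lstsq(np.c_[d1,-d2],e2-e1,rcond=None)[0]
        p,q=e1+s[0]*d1,e2+s[1]*d2; out.append(np.r_[(p+q)/2,np.linalg.norm(p-q)])
    return np.array(out)
def px(c,P):
    q=(np.atleast_2d(P)-np.array(c["eye"]))@np.array(c["attitude"])
    K=np.array([[c["fx"],0,c["cx"]],[0,c["fy"],c["cy"]],[0,0,1]])
    return cv2.projectPoints(q*[1,-1,-1],np.zeros(3),np.zeros(3),K,np.array(c["distortion"]))[0].reshape(-1,2)
def crop(c,x,y,w,h,k):
    return cv2.resize(c["img"][y:y+h,x:x+w,::-1],None,fx=k,fy=k,interpolation=cv2.INTER_CUBIC)
E
python3 - <<'E'
import pickle,cv2,numpy as np
from h import *
d=pickle.load(open('s0.pkl','rb'))
a=crop(d['scene'],325,195,100,50,8);b=crop(d['top'],160,190,100,25,8)
cv2.imwrite('pics/spin.png',np.vstack([a,b]))
a=crop(d['scene'],145,180,160,100,4);a=cv2.resize(a,(640,400));b=crop(d['top'],265,185,128,48,5)
b=cv2.resize(b,(533,200));b=np.pad(b,((0,0),(0,640-533),(0,0)))
cv2.imwrite('pics/hold.png',np.vstack([a,b]))
E
```

```text
(no output)
```

View pics/spin.png

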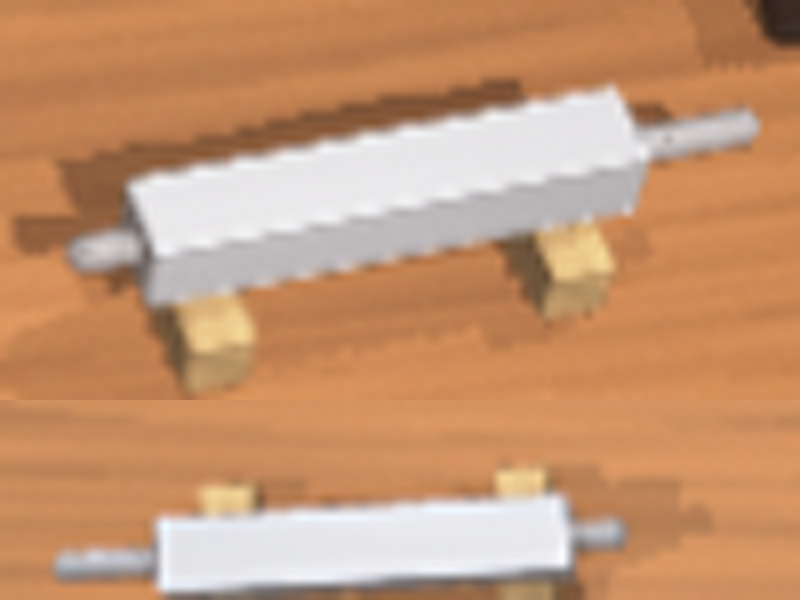

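View pics/hold.png

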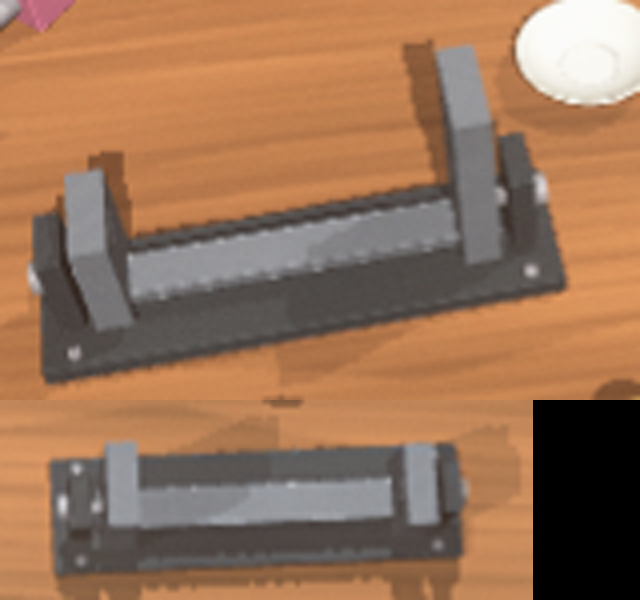

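The aluminium bar on the two battens is confirmed. Its long plunger is on the left in the top view, at about (167,210), which is world +y. The tall cheek is on the same side, at top (294,204), so no turn-round is needed. Now I'll turn these pixels into points.

```bash
python3 - <<'E'
import pickle
from h import *
np.set_printoptions(precision=1,suppress=True)
d=pickle.load(open('s0.pkl','rb'));S,T=d['scene'],d['top']
def u(L,x,y,k,yo=0): return [((a-k/2+.5)/k+x,(b-yo-k/2+.5)/k+y) for a,b in L]
sp_t=u([(158,519),(158,592),(570,568),(565,495)],160,190,8,400); sp_s=u([(128,185),(155,252),(645,160),(615,90)],325,195,8)
print('spin top z55');P=onz(T,sp_t,55);print(P,P.mean(0));
print('scene');Q=onz(S,sp_s,55);print(Q,Q.mean(0))
tips_t=u([(57,566),(624,533)],160,190,8,400);tips_s=u([(757,126),(72,252)],325,195,8)
print('tips',onz(T,tips_t,40),onz(S,tips_s,40))
k=533/128
b_t=u([(50,460),(459,443),(463,555),(55,573)],265,185,k,400)
print('base z15',onz(T,b_t,15),onz(T,b_t,15).mean(0))
# tall top: (x-,y+),(x-,y-) far/near
tt=u([(107,525),(138,525),(138,443),(107,443)],265,185,k,400) # (x-,y+),(x-,y-),(x+,y-),(x+,y+)
ts=u([(473,46),(437,55),(458,128),(494,122)],145,180,4)
print('tall',tri(T,tt,S,ts))
lt=u([(405,524),(437,524),(437,445),(405,445)],265,185,k,400)
ls=u([(102,170),(65,178),(75,250),(105,242)],145,180,4)
print('low',tri(T,lt,S,ls))
for n,L,z in (('tall',tt,165),('low',lt,111)): print(n,onz(T,L,z),onz(T,L,z).mean(0))
sb=u([(45,372),(565,285)],145,180,4);print('scene base front',onz(S,sb,15))
E
```

```text
spin top z55
[[522.8 280.9  55. ]
 [493.6 279.3  55. ]
 [507.4 116.4  55. ]
 [536.5 119.5  55. ]] [515.1 199.   55. ]
scene
[[511.7 117.8  55. ]
 [538.6 120.   55. ]
 [526.5 279.9  55. ]
 [497.5 279.7  55. ]] [518.6 199.3  55. ]
tips [[505.2 323.6  40. ]
 [524.3  96.7  40. ]] [[507.2 327.1  40. ]
 [523.7  98.6  40. ]]
base z15 [[ 555.1  -27.1   15. ]
 [ 577.4 -347.7   15. ]
 [ 488.9 -350.5   15. ]
 [ 466.7  -33.2   15. ]] [ 522.  -189.6   15. ]
tall [[484.9 -68.1 155.2   0.3]
 [486.  -89.7 152.2   0.6]
 [544.5 -86.  155.5   5.6]
 [543.8 -64.8 156.1   3.7]]
low [[ 499.4 -290.8  100.6    2.3]
 [ 500.3 -314.    98.4    0.1]
 [ 558.  -308.7  104.6    8.2]
 [ 557.2 -287.8  107.2    1.3]]
tall [[483.5 -67.7 165. ]
 [484.1 -89.4 165. ]
 [542.6 -88.3 165. ]
 [542.  -66.4 165. ]] [513. -78. 165.]
low [[ 497.8 -287.8  111. ]
 [ 498.4 -311.5  111. ]
 [ 557.3 -311.6  111. ]
 [ 556.6 -287.8  111. ]] [ 527.5 -299.7  111. ]
scene base front [[ 578.3 -342.4   15. ]
 [ 562.6  -27.4   15. ]]
```

The measurements agree with the given sizes:

| Item | Position / angle |
|---|---|
| Spindle mid | about (516.5, 200), yaw 4.9° |
| Holder yaw | about 4°, cheek faces 200 mm apart |
| Tall cup | about (515, -89), real height about z 86 |

I'll lift first, then carry on toward the spindle.

```bash
cat >> h.py <<'E'
def plan(p,yaw,N):
    """row (cm,deg) that repeated N times takes the tool (pointing down) to p, with tool x at yaw (deg)"""
    from bench import status
    from scipy.linalg import logm
    s=status.sense();A=np.eye(4);A[:3,:3]=s["tcp_rot"];A[:3,3]=s["tcp_pos"]
    c,q=np.cos(np.radians(yaw)),np.sin(np.radians(yaw))
    B=np.eye(4);B[:3,:3]=np.array([[c,q,0],[q,-c,0],[0,0,-1]]);B[:3,3]=p
    L=np.real(logm(np.linalg.inv(A)@B))
    from scipy.linalg import expm
    E=expm(L/N)
    w=np.degrees(np.array([L[2,1],L[0,2],L[1,0]]))/N
    print("from",np.round(s["tcp_pos"],1),"row",np.round(E[:3,3]/10,3),np.round(w,3),"x",N)
E
python3 -m pendant '[0,0,-3.3,0,0,0, 0,0,-3.3,0,0,0, 0,0,-3.3,0,0,0]' 0
python3 -c "
from h import *
plan([516.5,200,130],94.9,24)"
```

```text
t: 0.35
tcp_pos: [289.5, -609.1, 330.9]
tcp_rot: [[0.903, 0.429, -0.001], [0.429, -0.903, 0.002], [-0.0, -0.002, -1.0]]
force: [0.0, -0.6, 0.3]
gripper_width: 85.1
grasp_force: 0.0
from [ 289.5 -609.1  330.9] row [ 3.587 -1.002  0.838] [-4.000e-03 -2.000e-03 -2.895e+00] x 24
```

```bash
python3 -m pendant '[3.6,-1,0,0,0,-2.9, 3.6,-1,0,0,0,-2.9, 3.6,-1,0,0,0,-2.9, 3.6,-1,0,0,0,-2.9, 3.6,-1,0,0,0,-2.9, 3.6,-1,0,0,0,-2.9, 3.6,-1,0,0,0,-2.9, 3.6,-1,0,0,0,-2.9, 3.6,-1,0,0,0,-2.9, 3.6,-1,0,0,0,-2.9, 3.6,-1,0,0,0,-2.9, 3.6,-1,0,0,0,-2.9]'
python3 -c "
from h import *
plan([516.5,200,130],94.9,12)"
```

```text
t: 1.35
tcp_pos: [531.3, -237.9, 330.0]
tcp_rot: [[0.494, 0.869, -0.0], [0.869, -0.494, 0.0], [-0.0, -0.0, -1.0]]
force: [0.7, 1.2, -0.5]
gripper_width: 85.3
grasp_force: 0.0
from [ 531.3 -237.9  330. ] row [ 3.567 -1.005  1.667] [-2.000e-03 -0.000e+00 -2.877e+00] x 12
```

```bash
python3 -m pendant '[3.57,-1,1.67,0,0,-2.88, 3.57,-1,1.67,0,0,-2.88, 3.57,-1,1.67,0,0,-2.88, 3.57,-1,1.67,0,0,-2.88, 3.57,-1,1.67,0,0,-2.88, 3.57,-1,1.67,0,0,-2.88, 3.57,-1,1.67,0,0,-2.88, 3.57,-1,1.67,0,0,-2.88, 3.57,-1,1.67,0,0,-2.88, 3.57,-1,1.67,0,0,-2.88, 3.57,-1,1.67,0,0,-2.88, 0,0,0,0,0,0]'
python3 - <<'E'
from h import *
plan([516.5,200,21],94.9,6)
E
```

```text
t: 2.35
tcp_pos: [525.2, 170.0, 143.9]
tcp_rot: [[-0.045, 0.999, -0.004], [0.999, 0.045, 0.002], [0.002, -0.004, -1.0]]
force: [-1.8, -0.3, 0.3]
gripper_width: 85.6
grasp_force: 0.0
from [525.2 170.  143.9] row [ 0.505 -0.109  2.049] [-0.038 -0.023 -0.39 ] x 6
```

```bash
python3 -m pendant '[3.05,-0.7,1,0,0,-2.35, 0,0,2.6,0,0,0, 0,0,2.6,0,0,0, 0,0,2.6,0,0,0, 0,0,2,0,0,0, 0,0,1.4,0,0,0, 0,0,0,0,0,0, 0,0,0,0,0,0]'
python3 - <<'E'
from h import *
from bench import imaging
plan([516.5,200,21],94.9,1)
c=imaging.snapshot("scene");cv2.imwrite('pics/pre.png',crop(c,315,130,120,120,5))
E
```

```text
t: 3.02
tcp_pos: [520.5, 193.1, 24.2]
tcp_rot: [[-0.074, 0.997, -0.002], [0.997, 0.074, -0.0], [-0.0, -0.002, -1.0]]
force: [0.1, 0.6, 0.8]
gripper_width: 85.5
grasp_force: 0.0
from [520.5 193.1  24.2] row [ 0.715 -0.349  0.324] [-0.094  0.014 -0.638] x 1
```

View pics/pre.png

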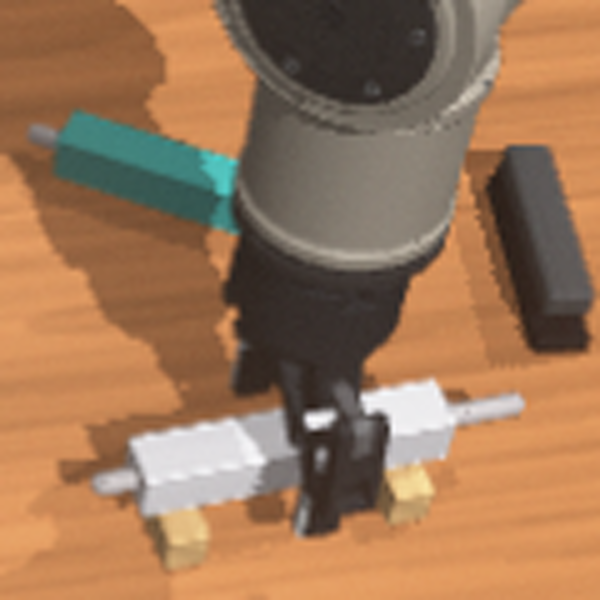

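The crop shows the open fingers either side of the bar near its middle. The finger tip is at about (320,530), between the battens at (185,540) and (408,490). After a small correction I'll close.

```bash
python3 -m pendant '[0.7,-0.35,0.3,0,0,-0.64, 0,0,0,0,0,0, 0,0,0,0,0,0]'
python3 -m pendant '[0,0,0,0,0,0, 0,0,0,0,0,0, 0,0,0,0,0,0, 0,0,0,0,0,0, 0,0,0,0,0,0, 0,0,0,0,0,0, 0,0,0,0,0,0, 0,0,0,0,0,0]' 1
```

```text
t: 3.32
tcp_pos: [517.0, 200.6, 22.4]
tcp_rot: [[-0.086, 0.996, 0.001], [0.996, 0.086, 0.001], [0.0, 0.001, -1.0]]
force: [0.3, -0.6, -0.0]
gripper_width: 85.1
grasp_force: 0.0
t: 3.98
tcp_pos: [517.2, 199.9, 21.9]
tcp_rot: [[-0.085, 0.996, 0.0], [0.996, 0.085, 0.0], [0.0, 0.0, -1.0]]
force: [-0.3, -1.5, 5.4]
gripper_width: 29.1
grasp_force: 59.8
```

```bash
python3 -m pendant '[0,0,-1,0,0,0, 0,0,-2.5,0,0,0, 0,0,-3.8,0,0,0, 0,0,-3.8,0,0,0, 0,0,-3.8,0,0,0, 0,0,-2.5,0,0,0, 0,0,-1,0,0,0, 0,0,0,0,0,0, 0,0,0,0,0,0]'
python3 - <<'E'
from h import *
from bench import imaging
import pickle
d={n:imaging.snapshot(n) for n in("scene","top")};pickle.dump(d,open('s1.pkl','wb'))
for n,P in(('scene',(516,200,225)),('top',(516,200,225))): print(n,px(d[n],P))
a=px(d['scene'],(516,200,225))[0].astype(int);b=px(d['top'],(516,200,225))[0].astype(int)
x=crop(d['scene'],a[0]-50,a[1]-30,100,60,7);y=crop(d['top'],b[0]-50,b[1]-12,100,24,7)
print(a-[50,30],b-[50,12]);cv2.imwrite('pics/held.png',np.vstack([x,y]))
E
```

```text
t: 4.73
tcp_pos: [516.7, 199.6, 205.1]
tcp_rot: [[-0.085, 0.996, -0.0], [0.996, 0.085, -0.0], [-0.0, -0.0, -1.0]]
force: [-0.2, 0.0, -3.0]
gripper_width: 28.9
grasp_force: 59.8
scene [[384.64284535 166.26420248]]
top [[196.53310436 197.78141035]]
[334 136] [146 185]
```

View pics/held.png

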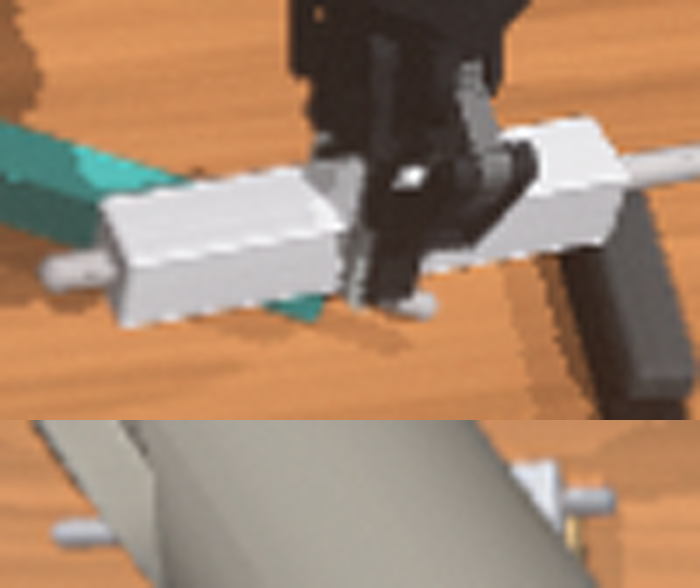

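Spindle held level: the pin tip is at scene crop (42,272) and top crop (615,499), and the plunger tip is at top crop (53,534). I'll check its position relative to the tool and plan the carry.

```bash
python3 - <<'E'
from h import *
import pickle
np.set_printoptions(precision=1,suppress=True)
d=pickle.load(open('s1.pkl','rb'));S,T=d['scene'],d['top']
f=lambda a,b,x,y,yo=0:((a-3)/7+x,(b-yo-3)/7+y)
pin_t,plu_t,pin_s=f(615,499,146,185,420),f(53,534,146,185,420),f(42,272,334,136)
print('pin tri',tri(T,[pin_t],S,[pin_s]))
Q=onz(T,[pin_t,plu_t],224);print(Q, 'len',np.linalg.norm(Q[0]-Q[1]),'mid',Q[0]+(Q[1]-Q[0])*104/230)
# holder axis: mid for tip 25 mm before tall face
t=np.radians(3.95);ax=np.array([-np.sin(t),np.cos(t),0]);cup=np.array([515,-89,0])
print('mid target',cup-ax*(126+25))
plan(cup-ax*(151)+[0,0,205],93.95,12)
E
```

```text
pin tri [[524.5  96.5 224.    1.4]]
[[524.3  95.8 224. ]
 [504.3 324.  224. ]] len 229.1080055043995 mid [515.3 199.  224. ]
mid target [ 525.4 -239.6    0. ]
from [516.1 199.5 203.9] row [-3.7 -0.2 -0. ] [-0.   0.   0.1] x 12
```

```bash
python3 -m pendant '[-2,-0.2,0,0,0,0.1, -3.7,-0.2,0,0,0,0.1, -3.7,-0.2,0,0,0,0.1, -3.7,-0.2,0,0,0,0.1, -3.7,-0.2,0,0,0,0.1, -3.7,-0.2,0,0,0,0.1, -3.7,-0.2,0,0,0,0.1, -3.7,-0.2,0,0,0,0.1, -3.7,-0.2,0,0,0,0.1, -3.7,-0.2,0,0,0,0, -3.7,-0.2,0,0,0,0, -3.7,-0.2,0,0,0,0]'
python3 -m pendant '[-1.2,0,0,0,0,0, 0,0,0,0,0,0, 0,0,0,0,0,0]'
python3 - <<'E'
from h import *
plan([526.4,-239.6,116],93.95,1)
E
```

```text
t: 5.83
tcp_pos: [524.4, -229.2, 203.8]
tcp_rot: [[-0.07, 0.998, -0.003], [0.998, 0.07, 0.001], [0.001, -0.003, -1.0]]
force: [1.3, 0.2, -2.4]
gripper_width: 29.4
grasp_force: 59.8
t: 6.08
tcp_pos: [525.4, -239.9, 203.7]
tcp_rot: [[-0.068, 0.998, -0.003], [0.998, 0.068, 0.001], [0.002, -0.003, -1.0]]
force: [-0.3, 0.1, -3.7]
gripper_width: 29.5
grasp_force: 59.8
from [ 525.4 -239.9  203.7] row [7.000e-03 1.210e-01 8.772e+00] [-0.149 -0.091 -0.034] x 1
```

```bash
python3 -m pendant '[0,0.1,2,0,0,0, 0,0,2.5,0,0,0, 0,0,2.2,0,0,0, 0,0,1.2,0,0,0, 0,0,0.3,0,0,0, 0,0,0,0,0,0, 0,0,0,0,0,0]'
python3 - <<'E'
from h import *
from bench import imaging,status
import pickle
s=status.sense();print(s['tcp_pos'],s['force'],s['moment'])
d={n:imaging.snapshot(n) for n in("scene","top")};pickle.dump(d,open('s2.pkl','wb'))
x=crop(d['scene'],145,160,160,100,5);y=crop(d['top'],265,185,128,36,6);y=np.pad(y[:200],((0,0),(0,32),(0,0)))
cv2.imwrite('pics/over.png',np.vstack([x[:400],y[:200]])[:600])
E
```

```text
t: 6.67
tcp_pos: [527.8, -239.2, 124.4]
tcp_rot: [[-0.07, 0.998, 0.001], [0.998, 0.07, -0.0], [-0.0, 0.001, -1.0]]
force: [0.5, -0.1, -1.7]
gripper_width: 29.2
grasp_force: 59.8
[ 527.83295088 -239.17896007  124.36253813] [ 0.53690961 -0.05045153 -1.72029607] [-0.03362877  0.05587962 -0.01487999]
```

View pics/over.png

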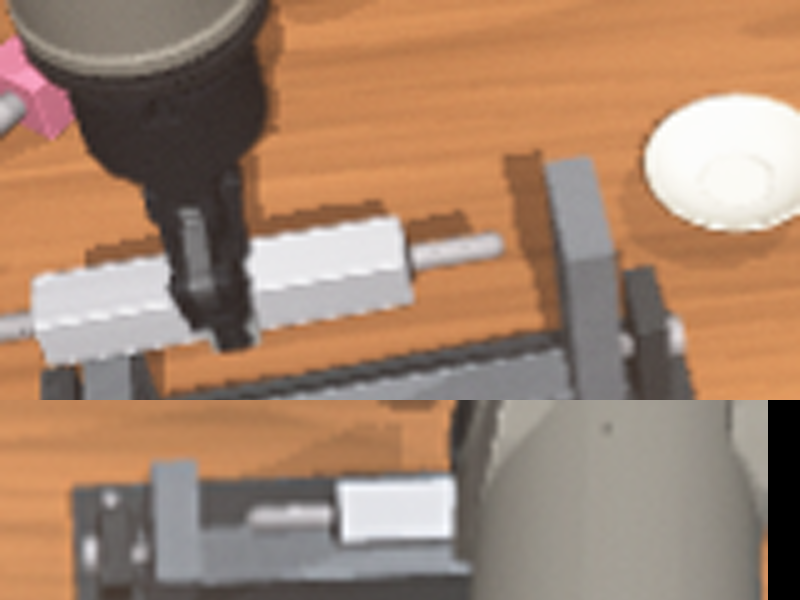

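The crop shows the spindle level over the holder: plunger tip at crop (500,245) with the tall cheek ahead of it (top 545–612), nothing touching. I'll check the sideways offset and the gap in the same pictures.

```bash
python3 - <<'E'
from h import *
import pickle
np.set_printoptions(precision=1,suppress=True)
d=pickle.load(open('s2.pkl','rb'));S,T=d['scene'],d['top']
f=lambda L,k,x,y,yo=0:[((a-k/2+.5)/k+x,(b-yo-k/2+.5)/k+y) for a,b in L]
tt=f([(155,578),(199,580),(195,462),(153,462)],6,265,185,400);ts=f([(588,158),(545,165),(565,258),(612,247)],5,145,160)
C=tri(T,tt,S,ts);print(C,C.mean(0))
print('top156',onz(T,tt,156).mean(0),'scene156',onz(S,ts,156).mean(0))
tip=tri(T,f([(250,517)],6,265,185,400),S,f([(500,245)],5,145,160));print('tip',tip,onz(T,f([(250,517)],6,265,185,400),143.4),onz(S,f([(500,245)],5,145,160),143.4))
E
```

```text
[[485.9 -69.  156.2   1.7]
 [485.7 -89.9 154.7   0. ]
 [544.1 -86.5 156.8   0.3]
 [543.1 -65.6 159.4   0.7]] [514.7 -77.8 156.8   0.7]
top156 [514.9 -77.7 156. ] scene156 [514.1 -77.8 156. ]
tip [[ 519.8 -114.9  142.2    0.7]] [[ 519.6 -115.1  143.4]] [[ 520.9 -114.5  143.4]]
```

Tip is 2.5 mm too far in +x and 25 mm short of the face. The tall top is at z about 157, so the cup is at about z 87. I'll correct, lower, then feel for the face.

```bash
python3 -m pendant '[0,-0.22,0.6,0,0,0, 0,0,0.8,0,0,0, 0,0,0.2,0,0,0, 0.8,0,0,0,0,0, 0.8,0,0,0,0,0, 0.2,0,0,0,0,0, 0,0,0,0,0,0, 0,0,0,0,0,0]'
for i in 1 2; do python3 -c "
from bench import status,imaging
imaging.snapshot('top');s=status.sense();print(s['tcp_pos'].round(1),s['force'].round(2)) if hasattr(s['force'],'round') else print(s['tcp_pos'],s['force'])"; done
```

```text
t: 7.43
tcp_pos: [524.0, -221.5, 107.9]
tcp_rot: [[-0.07, 0.998, 0.0], [0.998, 0.07, -0.0], [-0.0, 0.0, -1.0]]
force: [-0.5, -0.0, -2.8]
gripper_width: 28.9
grasp_force: 59.8
[ 524.  -221.8  107.8] [-0.12  0.03 -1.64]
[ 524.  -222.   107.8] [-0.04 -0.13 -2.46]
```

```bash
python3 -m pendant '[0.4,0,0,0,0,0, 0.2,0,0,0,0,0, 0,0,0,0,0,0, 0,0,0,0,0,0]'; python3 -m pendant '[0.4,0,0,0,0,0, 0.2,0,0,0,0,0, 0,0,0,0,0,0, 0,0,0,0,0,0]'; python3 -m pendant '[0.4,0,0,0,0,0, 0.2,0,0,0,0,0, 0,0,0,0,0,0, 0,0,0,0,0,0]'
```

```text
t: 7.87
tcp_pos: [523.4, -215.6, 107.7]
tcp_rot: [[-0.07, 0.998, 0.0], [0.998, 0.07, 0.0], [0.0, 0.0, -1.0]]
force: [1.0, -0.3, -2.1]
gripper_width: 28.9
grasp_force: 59.8
t: 8.2
tcp_pos: [523.0, -209.9, 107.7]
tcp_rot: [[-0.07, 0.998, 0.0], [0.998, 0.07, -0.0], [-0.0, 0.0, -1.0]]
force: [0.2, -2.5, -3.5]
gripper_width: 29.4
grasp_force: 59.8
t: 8.53
tcp_pos: [522.6, -203.9, 107.7]
tcp_rot: [[-0.07, 0.998, 0.0], [0.998, 0.07, -0.0], [-0.0, 0.0, -1.0]]
force: [0.7, -4.3, -2.7]
gripper_width: 29.2
grasp_force: 59.8
```

Contact was felt at about y = -214 (the reading rose from 0 to 2.5, then 4.3 N). I'll compress to about 34 mm in gentle steps.

```bash
python3 -m pendant '[0.4,0,0,0,0,0, 0.4,0,0,0,0,0, 0.4,0,0,0,0,0, 0.3,0,0,0,0,0, 0,0,0,0,0,0, 0,0,0,0,0,0]'; python3 -m pendant '[0.3,0,0,0,0,0, 0.3,0,0,0,0,0, 0,0,0,0,0,0, 0,0,0,0,0,0]';python3 -m pendant '[0.2,0,0,0,0,0, 0,0,0,0,0,0, 0,0,0,0,0,0]'
```

```text
t: 9.03
tcp_pos: [521.5, -189.4, 107.7]
tcp_rot: [[-0.069, 0.998, 0.0], [0.998, 0.069, -0.001], [-0.001, 0.0, -1.0]]
force: [0.5, -6.5, -2.6]
gripper_width: 29.1
grasp_force: 59.8
t: 9.37
tcp_pos: [521.1, -183.6, 107.7]
tcp_rot: [[-0.069, 0.998, 0.0], [0.998, 0.069, -0.001], [-0.001, 0.0, -1.0]]
force: [0.6, -7.1, -2.0]
gripper_width: 29.0
grasp_force: 59.8
t: 9.62
tcp_pos: [521.0, -181.8, 107.7]
tcp_rot: [[-0.069, 0.998, 0.0], [0.998, 0.069, -0.001], [-0.001, 0.0, -1.0]]
force: [1.0, -9.6, -2.9]
gripper_width: 29.6
grasp_force: 59.8
```

```bash
python3 -m pendant '[0.2,0,0,0,0,0, 0,0,0,0,0,0, 0,0,0,0,0,0]';python3 -m pendant '[0,0,0.4,0,0,0, 0,0,0.5,0,0,0, 0,0,0.3,0,0,0, 0,0,0,0,0,0, 0,0,0,0,0,0]'
python3 - <<'E'
from h import *
from bench import imaging,status
import pickle
for i in range(3):
    c=imaging.snapshot("scene");s=status.sense();print(np.round(s['tcp_pos'],1),np.round(s['force'],1),np.round(s['moment'],2))
x=crop(c,145,160,160,100,5);pickle.dump(c,open('s3.pkl','wb'))
cv2.imwrite('pics/press.png',x)
E
```

```text
t: 9.87
tcp_pos: [520.9, -179.9, 107.8]
tcp_rot: [[-0.069, 0.998, 0.0], [0.998, 0.069, -0.001], [-0.001, 0.0, -1.0]]
force: [0.6, -9.0, -3.4]
gripper_width: 28.9
grasp_force: 59.8
t: 10.28
tcp_pos: [521.1, -179.9, 95.8]
tcp_rot: [[-0.069, 0.998, 0.001], [0.998, 0.069, -0.001], [-0.001, 0.001, -1.0]]
force: [2.1, -7.8, -1.9]
gripper_width: 29.2
grasp_force: 60.0
[ 521.1 -179.9   95.8] [ 1.2 -9.1 -1.6] [-1.83 -0.28 -0.01]
[ 521.1 -180.    95.8] [ 1.8 -9.7 -1.6] [-1.72 -0.31 -0.15]
[ 521.1 -179.9   95.8] [ 1.4 -9.2 -1.9] [-1.82 -0.24 -0.12]
```

View pics/press.png

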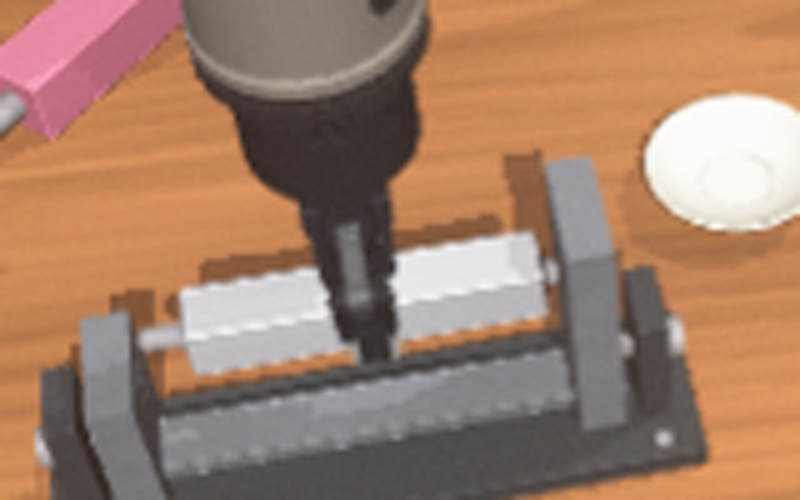

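The plunger is pressed on the tall cheek at (550,270), the bar is level, and the pin tip at (140,342) is just inside the low cheek. I'll slide down and feel for the drop.

```bash
python3 -m pendant '[0,0,0.3,0,0,0, 0,0,0.3,0,0,0, 0,0,0.2,0,0,0, 0,0,0,0,0,0, 0,0,0,0,0,0]' | grep -E "pos|force"
for i in 1 2 3; do python3 -c "
from bench import status,imaging
imaging.snapshot('top');s=status.sense();print(s['tcp_pos'],s['force'],s['moment'])";done
```

```text
tcp_pos: [521.2, -179.9, 87.9]
force: [1.1, -9.3, -0.1]
grasp_force: 60.2
[ 521.1791825  -179.94200608   87.91854321] [ 1.41112590e+00 -8.14626724e+00  7.36028084e-03] [-1.64468357 -0.25674274 -0.08383938]
[ 521.18836655 -179.93771365   87.94665836] [ 2.3457903  -8.724003    0.02023541] [-1.62269873 -0.28694717 -0.03020612]
[ 521.20635106 -179.95029521   87.96330563] [ 2.07473894 -9.0873132  -0.12776495] [-1.61228782 -0.24315854 -0.01481328]
```

```bash
cat > rd.py <<'E'
from bench import status,imaging
import numpy as np
F=[]
for i in range(4): imaging.snapshot('top');s=status.sense();F.append(np.r_[s['tcp_pos'],s['force'],s['moment']])
print(np.mean(F,0).round(2))
E
for i in 1; do python3 -m pendant '[0,0,0.25,0,0,0, 0,0,0.25,0,0,0, 0,0,0,0,0,0]' >/dev/null; python3 rd.py; python3 -m pendant '[0,0,0.3,0,0,0, 0,0,0,0,0,0]' >/dev/null; python3 rd.py; python3 -m pendant '[0,0,0.3,0,0,0, 0,0,0,0,0,0]' >/dev/null; python3 rd.py; done
```

```text
[ 5.2124e+02 -1.7995e+02  8.2930e+01  1.7000e+00 -8.5700e+00 -5.0000e-01
 -1.6100e+00 -2.8000e-01 -7.0000e-02]
[ 5.2133e+02 -1.7995e+02  7.9970e+01  1.2700e+00 -9.0400e+00 -3.5000e-01
 -1.6300e+00 -3.3000e-01 -9.0000e-02]
[ 5.2131e+02 -1.7993e+02  7.6910e+01  2.0600e+00 -9.5700e+00 -1.4100e+00
 -1.7200e+00 -4.0000e-01 -1.4000e-01]
```

```bash
python3 -m pendant '[0,0,0.2,0,0,0, 0,0,0,0,0,0]' >/dev/null; python3 rd.py; python3 -m pendant '[0,0,0.2,0,0,0, 0,0,0,0,0,0]' >/dev/null; python3 rd.py; python3 -m pendant '[0,0,0.2,0,0,0, 0,0,0,0,0,0]' >/dev/null; python3 rd.py
```

```text
[ 5.2127e+02 -1.7991e+02  7.4930e+01  1.3900e+00 -8.3600e+00 -1.4900e+00
 -1.6500e+00 -3.2000e-01 -8.0000e-02]
[ 5.2117e+02 -1.7935e+02  7.2570e+01  4.1500e+00 -6.2500e+00 -8.1300e+00
 -1.8700e+00 -8.3000e-01 -3.2000e-01]
[ 5.2120e+02 -1.7944e+02  7.0870e+01  1.7700e+00 -5.8400e+00 -9.2000e-01
 -1.1800e+00 -3.1000e-01 -1.1000e-01]
```

Dropped in: Fy fell from about 9 N to 6 N at TCP z of about 72. I'll centre vertically a little lower, then ease back.

```bash
python3 -m pendant '[0,0,0.1,0,0,0, 0,0,0,0,0,0]' >/dev/null; python3 rd.py; python3 -m pendant '[0,0,0.1,0,0,0, 0,0,0,0,0,0]' >/dev/null; python3 rd.py
```

```text
[ 5.2120e+02 -1.7943e+02  6.9960e+01  1.4700e+00 -6.4900e+00  1.2000e-01
 -1.0500e+00 -2.2000e-01 -6.0000e-02]
[ 5.2121e+02 -1.7945e+02  6.8980e+01  8.0000e-01 -6.8100e+00  1.4500e+00
 -1.0600e+00 -1.9000e-01 -6.0000e-02]
```

```bash
python3 -m pendant '[0,0,-0.05,0,0,0, -0.2,0,0,0,0,0, -0.2,0,0,0,0,0, 0,0,0,0,0,0]' >/dev/null; python3 rd.py; python3 -m pendant '[-0.2,0,0,0,0,0, -0.2,0,0,0,0,0, 0,0,0,0,0,0]' >/dev/null; python3 rd.py; python3 -m pendant '[-0.2,0,0,0,0,0, -0.1,0,0,0,0,0, 0,0,0,0,0,0]' >/dev/null; python3 rd.py
```

```text
[ 5.2140e+02 -1.8338e+02  6.9360e+01  1.2400e+00 -5.7800e+00 -1.2800e+00
 -1.0900e+00 -2.6000e-01 -1.1000e-01]
[ 5.2163e+02 -1.8726e+02  6.9260e+01  1.7600e+00 -4.7000e+00 -4.5000e-01
 -8.8000e-01 -3.6000e-01 -1.6000e-01]
[ 5.2174e+02 -1.8996e+02  6.9190e+01  2.0700e+00 -4.3000e+00 -4.5000e-01
 -7.3000e-01 -4.6000e-01 -2.0000e-01]
```

```bash
python3 -m pendant '[-0.2,0.03,0,0,0,0, -0.1,0,0,0,0,0, 0,0,0,0,0,0]' >/dev/null; python3 rd.py; python3 -m pendant '[-0.2,0.03,0,0,0,0, -0.1,0,0,0,0,0, 0,0,0,0,0,0]' >/dev/null; python3 rd.py; python3 -m pendant '[-0.2,0,0,0,0,0, 0,0,0,0,0,0]' >/dev/null; python3 rd.py
```

```text
[ 5.2199e+02 -1.9284e+02  6.9070e+01  1.3900e+00 -3.7200e+00 -9.1000e-01
 -6.2000e-01 -1.9000e-01 -1.2000e-01]
[ 5.2244e+02 -1.9581e+02  6.9050e+01 -2.4000e-01 -3.3800e+00 -7.6000e-01
 -5.3000e-01  9.0000e-02  7.0000e-02]
[ 5.2268e+02 -1.9782e+02  6.9080e+01 -7.7000e-01 -2.7000e+00 -1.1300e+00
 -5.0000e-01  1.3000e-01  1.1000e-01]
```

```bash
python3 -m pendant '[-0.1,0,0,0,0,0, 0,0,0,0,0,0]' >/dev/null; python3 rd.py; python3 -m pendant '[-0.1,0,0,0,0,0, 0,0,0,0,0,0]' >/dev/null; python3 rd.py
python3 - <<'E'
from h import *
from bench import imaging
c=imaging.snapshot("scene");cv2.imwrite('pics/home.png',crop(c,145,160,160,100,5))
E
```

```text
[ 5.2275e+02 -1.9810e+02  6.9040e+01 -1.6400e+00  3.8400e+00 -3.5000e-01
  7.9000e-01  3.3000e-01  4.0000e-02]
[ 5.2278e+02 -1.9829e+02  6.9000e+01 -2.5200e+00  9.7800e+00  9.5000e-01
  1.9300e+00  5.3000e-01 -6.0000e-02]
```

View pics/home.png

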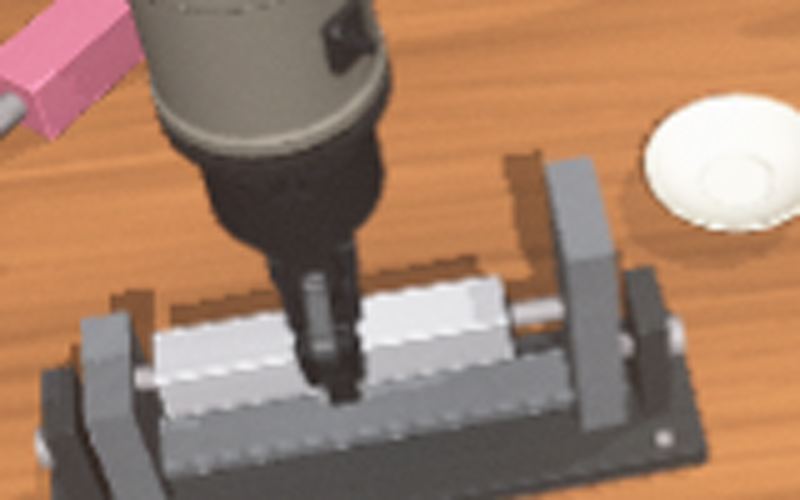

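The pin has bottomed in the low cup: a sharp rise to +9.8 N, tip about 12–13 mm beyond the face. The picture shows the bar level between the cheeks, plunger in at (560,310), pin in at (140,378). I'll relieve the push and release.

```bash
python3 -m pendant '[0.13,-0.03,0,0,0,0, 0,0,0,0,0,0]' >/dev/null; python3 rd.py
python3 -m pendant '[0,0,0,0,0,0, 0,0,0,0,0,0, 0,0,0,0,0,0, 0,0,0,0,0,0, 0,0,0,0,0,0, 0,0,0,0,0,0, 0,0,0,0,0,0, 0,0,0,0,0,0]' 0; python3 rd.py
```

```text
[ 5.2268e+02 -1.9817e+02  6.9110e+01  5.8000e-01  5.2200e+00 -2.3600e+00
  9.9000e-01 -1.1000e-01  3.0000e-02]
t: 18.53
tcp_pos: [522.5, -198.5, 69.2]
tcp_rot: [[-0.07, 0.998, 0.0], [0.998, 0.07, 0.0], [0.0, 0.0, -1.0]]
force: [-0.4, -0.1, 0.5]
gripper_width: 85.6
grasp_force: 0.0
[ 5.2250e+02 -1.9848e+02  6.9120e+01  2.3000e-01  1.4000e-01  2.4000e-01
 -2.0000e-02  1.0000e-02 -1.0000e-02]
```

Released with no residual force. I'll withdraw straight up and look.

```bash
python3 -m pendant '[0,0,-0.8,0,0,0, 0,0,-1.5,0,0,0, 0,0,-2.5,0,0,0, 0,0,-3.5,0,0,0, 0,0,-3.5,0,0,0, 0,0,-3.5,0,0,0, 0,0,-3,0,0,0, 0,0,-1,0,0,0, 0,0,0,0,0,0, 0,0,0,0,0,0]'
python3 - <<'E'
from h import *
from bench import imaging
c=imaging.snapshot("scene");t=imaging.snapshot("top")
cv2.imwrite('pics/end.png',np.vstack([crop(c,145,160,160,100,4),np.pad(crop(t,265,185,128,48,4),((0,0),(0,128),(0,0)))]))
E
```

```text
t: 19.57
tcp_pos: [522.5, -198.5, 262.6]
tcp_rot: [[-0.07, 0.998, 0.001], [0.998, 0.07, -0.0], [-0.001, 0.001, -1.0]]
force: [-0.4, 0.6, -1.2]
gripper_width: 85.6
grasp_force: 0.0
```

View pics/end.png

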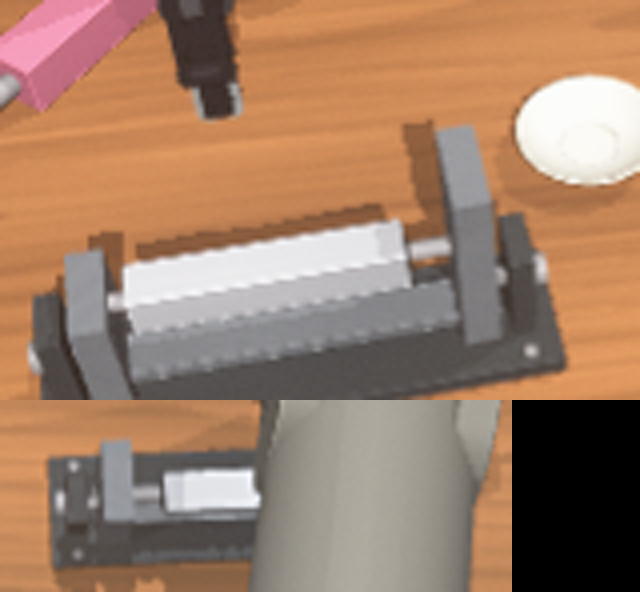

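The spindle hangs level between the cheeks, plunger in the tall cup at (430,250) and pin in the low cup at (115,300), with the gripper clear.

```bash
python3 -c "
from bench import r
print(r.sign_off())"
```

```text
the job is handed in; nothing more can be done
None
```

The spindle is back level in the holder, with the plunger in the tall cup and the pin in the low cup. The gripper has let go and is clear, no force reading I took passed about 10 N, nothing else was touched as far as I saw, and the job was handed in at about 20 s.

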